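Take the press roller out of a microplate sealer for cleaning

TASK

The rubber press roller of the microplate sealer is due for a clean. Flip the sealer's cam lever all the way over to the back, then lift the roller off its seats, bring it forward, lower its axle out through the open lower ends of the slots, and lay it in the roller rest with both axle ends down in the vees; leave the lever open. Do not let the roller touch the bench, and leave the plate carriage, the wash bottle and the petri dishes where they are.

Things in the scene. Friction and masses are not known exactly. Their poses are not given: they have to be found in the camera images.
- sealer: Plate sealer frame, fixed: foot plate 150 x 190 mm, top 12 mm above the bench (rails on it to 18 mm at y = +-60), and two upright white cheek plates 8 mm thick, 170 mm high, 150 mm clear between them, open above. Origin on the bench under the seated axle; -x is the front, y along the axle, z up. Two tie rods at x = +46 mm, z = 58 and 88 mm; nothing else crosses between the cheeks.
- axle_seat (a point): Middle of the axle when seated, 115 mm above the bench, axes as the sealer's. Slot in each cheek, mm from here: seat x -7 to +7, floor z = -5; in front of it a lip x -22 to -7, top z = 0; above both a passage with its ceiling at z = +16; then the slot mouth. So the axle (10 mm) is lifted 5 to 11 mm, best 8, moved 30 mm to the front (-x) and lowered.
- slot_mouth (a point): Middle, between the cheeks, of the slots' lower open ends: 30 mm in front of and 49 mm below axle_seat, 66 mm above the bench, axes as the sealer's. The vertical mouth is 16 mm wide (x -8 to +8 mm). In front of it hangs a horn (x -25 to -8), lower end level with this point: draw the axle to the front only when its middle is 10 mm or more below this point.
- lever_pivot (a point): Point on the cam lever's hinge line (along the sealer's y) midway between the cheeks, axes as the sealer's: 145.5 mm above the bench, straight above the seated axle.
- cam_lever (a joint): Cam lever angle (rad): a U-shaped bail outside the cheeks, 204 mm wide, on two eccentric discs that press the axle into its seats. 0 = closed, cross bar to the front, 25 degrees above the pivot; grows as the bar goes up and over to the back; 2.8 = open stop, bar behind, 5 degrees below the pivot. Starts at 0 to 0.2; stays where left (2.2 N at the bar). Past 1.6 the axle can be lifted.
- lever_grip (a point): Middle of the lever's cross bar, 90 mm from the pivot line: a black ribbed sleeve 14 mm in diameter and 90 mm long, along the sealer's y; beyond it the bar is 10 mm thick. The round sleeve may turn in the fingers.
- roller: Press roller, about 0.35 kg, loose: black rubber sleeve 40 mm in diameter, 110 mm long, on a steel axle 10 mm in diameter, 192 mm long; an 18 mm collar at each end of the rubber reaches to 71 mm from the middle. Origin at its middle on the axle's centre line, its y axis is the axle; it may be turned about the axle. 4 mm of side play between the cheeks.
- roller_rest: Roller rest, fixed to the bench: grey foot 110 x 186 mm, top 8 mm above the bench, with two upright white plates 8 mm thick, 60 mm wide and 77 mm high at y = -83 and +83 mm, each with a 90 degree vee 48 mm wide at the top and 24 mm deep. Origin on the bench under its middle; y runs from vee to vee.
- rest_axle (a point): Middle of the axle when it lies in both vees of the rest: 60 mm above the bench over the rest's origin, axes as the rest's (y along the axle). The roller may lie either way round and has 8 mm of side play.
- plate_carriage: Bystander: aluminium plate carriage 140 x 112 mm, 82 mm high with a white 96-well microplate on top, standing at the far right of the work, loose. Origin under its middle.
- wash_bottle: Bystander: white wash bottle with a bent spout, 207 mm high, about 68 mm in diameter, standing behind the work, loose. Origin at its underside.
- petri_stack: Bystander: stack of clear petri dishes 62 mm in diameter and 49 mm high, standing behind the work, loose. Origin at its underside.

How it is judged (in metres and radians):
On the way, in this order (a step that is already met when the one before it is completed fails the run):
1. the cam lever is right over at the back, the roller still on its seats (value of joint cam_lever above 2.5 rad and x of roller in the frame of axle_seat between -0.007 and 0.007 m and z of roller in the frame of axle_seat between -0.004 and 0.004 m), for 0.2 s.
2. the axle is lowered out of the open slot ends, still between the cheeks, level, the lever open (value of joint cam_lever above 2.3 rad and x of roller in the frame of slot_mouth between -0.025 and 0.02 m and y of roller in the frame of slot_mouth between -0.015 and 0.015 m and z of roller in the frame of slot_mouth below -0.005 m and angle between the y axis of roller and the y axis of slot_mouth, either way round below 0.12 rad), for 0.05 s.
At the end, for the whole second after the job is handed in: The released roller lies still in the rest, both axle ends in the vees: its middle within 4 mm of rest_axle across and in height and 12 mm along the axle, axle within 0.06 rad of the rest's y; the cam lever is still open (above 2.3 rad); the bystanders stand within 30 mm of their places (x of roller in the frame of rest_axle between -0.004 and 0.004 m and y of roller in the frame of rest_axle between -0.012 and 0.012 m and z of roller in the frame of rest_axle between -0.004 and 0.004 m and angle between the y axis of roller and the y axis of rest_axle, either way round below 0.06 rad and linear speed of roller below 0.02 m/s and value of joint cam_lever above 2.3 rad); the robot touches nothing.
It fails at once if the roller touches or falls to the bench (height (world z) of roller below 0.027 m).
It fails at once if the plate carriage is shoved or knocked over (distance of plate_carriage from where it was at the start of the episode above 0.03 m or angle between plate_carriage's own z axis and vertical above 0.3 rad).
It fails at once if the wash bottle is shoved or knocked over (distance of wash_bottle from where it was at the start of the episode above 0.03 m or angle between wash_bottle's own z axis and vertical above 0.3 rad).
It fails at once if the petri stack is shoved or knocked over (distance of petri_stack from where it was at the start of the episode above 0.03 m or angle between petri_stack's own z axis and vertical above 0.3 rad).
It also fails if it takes over 64 s, if anything falls off the work surface, if the arm or the gripper's body presses on something with over 40 N, if the wrist force passes 120 N, or if a joint passes its speed limit or range.

ROBOT

A 6-joint arm with a two-finger parallel gripper is mounted at the origin on a cart in front of the work surface, level with it; the furniture and walls round the work are solid. World frame = base frame: x ahead of the robot, y to its left, z up, the work surface at z = 0. Lengths are in mm, angles in degrees, forces in N, time in s.
With the tool pointing down it reaches from about 200 to 875 mm from the base axis. Payload 3.4 kg.
Tool frame: the origin (TCP) lies at the very end of the fingers, on their centre line; the grasp point (between the pads) lies 19 mm behind it; z points along the fingers, y is the line along which they close (so a half turn about z gives the same grasp; the last joint's range is limited). The gripper opens to 94 mm and grips with 3 to 60 N. Pads are 16 mm wide; open, the fingers measure 119 mm over their backs; the gripper's body (75 mm by 177 mm) begins 78 mm behind the grasp point.
Start: joints at [68.984, 15.808, 86.224, -0, 77.962, -6.933], TCP at [139.932, 557.749, 205.493] pointing down, gripper open.
Joint ranges: [-165.64, 165.64], [-43.16, 119.46], [12.63, 154.43], [-67.54, 247.53], [6.08, 155.33], [-154.97, 154.97]. Speed limits (degrees/s): [147.25, 147.25, 180, 180, 180, 180].

INTERFACE

Orientations are given as a 3x3 rotation matrix whose columns are the frame's x, y, z axes.
In Python, from bench import ctrl gives the robot as it stands.
- The arm moves only by the tool step_arm, never from a script. Its argument "increments" is text: rows parted by semicolons, each of 4 numbers parted by spaces: the shift along the tool's x, y, z in mm, then the turn about the tool's z in degrees. A call has 1 to 20 rows; each row is the pose to reach, as a shift and turn from the pose commanded when the call began, along the tool's axes at that moment; what a row does not reach only later rows make up. A row lasts 1/8 s, in which the tool goes at most 62.5 mm and 10.7 degrees, less where a joint would pass 70% of its speed; a pose out of reach is approached as far as the arm can. A call with a gripper value outside its range is refused whole. "claw" is the closure, from -1 (fully open) to 1 (shut), set as the call begins (left out, the last holds). The fingers move at their own pace and stop on an object; "squeeze" is the grip in N (left out, the last holds). Time passes only in rows, so rows that repeat a pose let the fingers close. It gives the time, the measured TCP pose, the force, the opening and the grip force at its end, in the units of the state.
- ctrl.get_obs(): the state, without advancing time (a new reading comes with each control period).
- ctrl.camera(name): name is "scene" or "top"; returns (picture, depth): 480x640x3 uint8, red, green, blue; 480x640 float32, mm along the optical axis (not along the pixel's ray), 0 where there is no reading.
- ctrl.get_calibration(name): a dict with "fovy" (degrees; the focal length in pixels is half the picture's height over the tangent of half this angle, whatever the lens; pixels are square), "cx", "cy" (the principal point, pixels), "T" (4x4, takes a point from camera to world coordinates). Camera axes: x right, y down, z forward; pixel columns grow to the right and rows downward; lengths in mm; the calibration is good to about 2 mm. A picture is of the moment at which its call begins. get_calibration takes no time and is no camera call.
- ctrl.close_job(): hands the job in; it is judged then, once.
The state is a dict: "clock": time; "joint_positions": joint angles; "qvel": joint speeds; "joint_torque": joint torques, N m; "tcp_pos": TCP position; "orientation": TCP orientation; "ft_force": force on the tool from outside, world axes, zero at the start; "moment": the same for the moment, N m; "finger_gap": finger opening in mm; "finger_force": force on a finger pad.
Only numpy, scipy, OpenCV 4.12 (cv2) and the standard library are available. Lean on these libraries where they do the work, as an engineer would, in place of code of your own. Each camera call takes 0.05 s, during which the arm holds its last target. There are 200 camera calls.

## Working session

There is one attempt and no reset: what is moved stays moved. The work goes in short steps, Python scripts to look and compute and a tool call to move; the robot and the scene stay as the last step left them, time stands still between calls to the robot, and variables do not carry over. Pictures are saved under pics/ and viewed, at most 10 in all, crops included, and the job is handed in when it is done.

Besides the shell and the picture viewer there is one more tool, called in YAML: its name, and indented under it one key for each argument. step_arm: Moves the arm, as the interface text tells. Its arguments: {"type":"object","properties":{"increments":{"type":"string"},"claw":{"type":"number"},"squeeze":{"type":"number"}},"required":["increments"]}

```bash
mkdir -p pics; cat > h.py <<'E'
import numpy as np, cv2
from bench import ctrl
def grab(n):
    p,d=ctrl.camera(n); c=ctrl.get_calibration(n); return p,d,c
def pts(d,c):
    f=240/np.tan(np.radians(c["fovy"])/2); v,u=np.mgrid[0:480,0:640]
    P=np.stack([(u-c["cx"])/f*d,(v-c["cy"])/f*d,d],-1); T=np.array(c["T"])
    W=P@T[:3,:3].T+T[:3,3]; W[d<=0]=np.nan; return W
E
python3 - <<'E'
from h import *
for n in("scene","top"):
    p,d,c=grab(n); cv2.imwrite(f"pics/{n}0.png",p[:,:,::-1]); np.savez(f"{n}0.npz",p=p,d=d,W=pts(d,c)); print(n,c, (d>0).mean())
o=ctrl.get_obs(); print(o)
E
```

```text
scene {'fovy': 42.221531468851424, 'cx': 312.15003093381563, 'cy': 243.96578294565919, 'T': array([[ 8.76953643e-01, -3.04305916e-01,  3.71954591e-01,
         2.65521854e+01],
       [-4.80472034e-01, -5.71197855e-01,  6.65492025e-01,
        -1.14672904e+03],
       [ 9.94650402e-03, -7.62319435e-01, -6.47124522e-01,
         1.12101115e+03],
       [ 0.00000000e+00,  0.00000000e+00,  0.00000000e+00,
         1.00000000e+00]])} 0.9939095052083333
top {'fovy': 49.366881850256014, 'cx': 321.6620265020602, 'cy': 243.17682009325577, 'T': array([[-2.79983372e-02, -9.99188212e-01,  2.89656884e-02,
         5.58908816e+02],
       [-9.99607945e-01,  2.79801809e-02, -1.03202840e-03,
        -1.31562239e+02],
       [ 2.20725414e-04, -2.89832273e-02, -9.99579874e-01,
         1.26867673e+03],
       [ 0.00000000e+00,  0.00000000e+00,  0.00000000e+00,
         1.00000000e+00]])} 0.996044921875
{'clock': 0.1, 'joint_positions': array([ 6.89842133e+01,  1.58408931e+01,  8.62860443e+01,  4.93821969e-04,
        7.79632265e+01, -6.93136750e+00]), 'qvel': array([ 0.10731521, -0.05899757, -0.24955519,  0.09360181,  0.03961303,
       -0.01234224]), 'joint_torque': array([ 1.33744386e-03, -4.05457377e+01, -2.37779707e+01,  7.03888899e-02,
        2.99985206e-02, -3.43914235e-05]), 'tcp_pos': array([139.73266968, 557.2424711 , 204.73553293]), 'orientation': array([[-9.69937731e-01,  2.43352562e-01, -5.72221301e-04],
       [ 2.43353154e-01,  9.69936644e-01, -1.46595613e-03],
       [ 1.98274228e-04, -1.56113802e-03, -9.99998762e-01]]), 'ft_force': array([-0.23972133,  0.05540375,  0.42549656]), 'moment': array([ 0.01537575,  0.01897583, -0.0278388 ]), 'finger_force': 0.0, 'finger_gap': 93.86899253365519}
```

View pics/scene0.png

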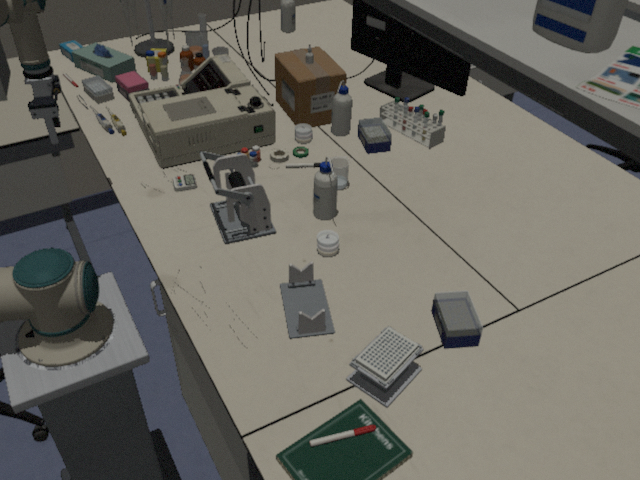

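View pics/top0.png

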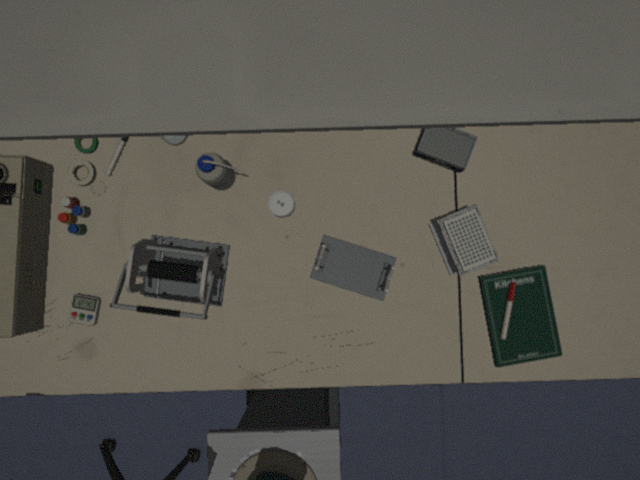

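Scene: the sealer is at (242,200) in the scene view and (175,270) in the top view. In the top view the lever sleeve is at (158,311) and the roller at (172,271). The rest is at (353,267), the bottle at (213,170), the petri dishes at (281,204) and the carriage at (465,240).

```bash
python3 - <<'E'
from h import *
T=np.load("top0.npz");S=np.load("scene0.npz")
def line(P):
    m=np.median(P,0); r=cv2.fitLine(P[:,:2].astype(np.float32),cv2.DIST_HUBER,0,.01,.01).ravel()
    a=np.degrees(np.arctan2(-r[0],r[1])); a=(a+90)%180-90   # yaw of a frame whose y is the line
    t=(P[:,:2]-r[2:])@r[:2]; lo,hi=np.percentile(t,[1,99]); mid=r[2:]+r[:2]*(lo+hi)/2
    return mid.round(1),round(a,2),round(hi-lo,1)
for n,D in(("top",T),("scene",S)):
    W=D["W"];p=D["p"].astype(int);X,Y,Z=np.moveaxis(W,-1,0)
    dark=p.max(-1)<60
    box=lambda x0,x1,y0,y1,z0,z1:(X>x0)&(X<x1)&(Y>y0)&(Y<y1)&(Z>z0)&(Z<z1)
    def rep(l,m,zz=True):
        m=cv2.morphologyEx(m.astype(np.uint8),cv2.MORPH_OPEN,np.ones((2,2),np.uint8))
        k,lab,st,_=cv2.connectedComponentsWithStats(m)
        for i in range(1,k):
            if st[i,4]<25: continue
            P=W[lab==i]; print(n,l,st[i,4],st[i,:4],line(P),"z",np.percentile(P[:,2],[2,50,98]).round(1))
    rep("sleeve",box(300,700,60,420,165,230)&dark)
    rep("rubber",box(300,700,60,420,100,150)&dark)
    rep("cheektop",box(300,700,60,420,162,178)&~dark)
    rep("restplates",box(300,700,-420,-50,60,85))
    rep("restfoot",box(300,700,-420,-50,5,14))
    rep("behind",box(500,900,-300,300,30,230))
E
```

```text
top sleeve 46 [115 287   7  18] (array([483.9, 327.4]), np.float32(18.45), np.float64(80.6)) z [ -1.2 168.8 189.6]
top sleeve 256 [137 307  44  11] (array([458.6, 206.4]), np.float32(-8.83), np.float64(86.8)) z [185.8 190.9 195.6]
top rubber 320 [133 241  13  52] (array([nan, nan]), np.float32(0.0), np.float64(nan)) z [nan nan nan]
top rubber 121 [210 250   8  31] (array([nan, nan]), np.float32(0.0), np.float64(nan)) z [nan nan nan]
top rubber 945 [147 261  55  24] (array([nan, nan]), np.float32(0.0), np.float64(nan)) z [nan nan nan]
top cheektop 190 [126 248  10  41] (array([nan, nan]), np.float32(0.0), np.float64(nan)) z [nan nan nan]
top cheektop 190 [200 257  10  42] (array([524.4, 116. ]), np.float32(80.51), np.float64(85.8)) z [149.9 167.2 173.4]
top cheektop 33 [118 276   6  14] (array([519.8, 293.4]), np.float32(80.02), np.float64(27.5)) z [157.6 168.8 175.9]
top cheektop 34 [208 285   5  14] (array([495.8, 105.5]), np.float32(81.38), np.float64(27.0)) z [154.6 166.7 175.1]
top restplates 162 [438 218  11  26] (array([ 614.5, -414.9]), np.float32(-78.93), np.float64(55.1)) z 
[... 2713 characters left out ...]
 np.float64(nan)) z [nan nan nan]
scene restfoot 46 [303 333  12   6] (array([ 499.9, -287.5]), np.float32(72.7), np.float64(26.2)) z [-0.5  6.8 12.5]
scene behind 2352 [212 154  60  74] (array([nan, nan]), np.float32(0.0), np.float64(nan)) z [nan nan nan]
scene behind 1362 [315 157  35  57] (array([nan, nan]), np.float32(0.0), np.float64(nan)) z [nan nan nan]
scene behind 378 [318 230  23  21] (array([707.6, -35.6]), np.float32(-52.44), np.float64(85.8)) z [14.4 48.1 54.8]
scene behind 329 [290 262  25  18] (array([ 572.9, -131.7]), np.float32(71.54), np.float64(74.7)) z [ 2.3 48.2 78.1]
scene behind 222 [309 310  18  18] (array([nan, nan]), np.float32(0.0), np.float64(nan)) z [nan nan nan]
```

```bash
python3 - <<'E'
from h import *
T=np.load("top0.npz");S=np.load("scene0.npz")
def rect(P,a=None):
    c,s,r=cv2.minAreaRect(P[:,:2].astype(np.float32)); return np.round(c,1),np.round(s,1),round(r,2)
for n,D in(("top",T),("scene",S)):
    W=D["W"];p=D["p"].astype(int);X,Y,Z=np.moveaxis(W,-1,0)
    dark=p.max(-1)<60
    def comp(l,x0,x1,y0,y1,z0,z1,c=None):
        m=(X>x0)&(X<x1)&(Y>y0)&(Y<y1)&(Z>z0)&(Z<z1)
        if c is not None:m&=c
        k,lab,st,_=cv2.connectedComponentsWithStats(m.astype(np.uint8),connectivity=4)
        for i in range(1,k):
            if st[i,4]<25: continue
            P=W[lab==i]; print(n,l,st[i,4],"rect",rect(P),"z",np.percentile(P[:,2],[2,50,98]).round(1))
    comp("sleeve",400,520,120,280,182,200,dark)
    comp("bail",400,520,50,380,180,200)
    comp("rubbertop",480,600,100,280,127,142,dark)
    comp("cheek",460,640,50,320,164,176)
    comp("sealfoot",420,700,50,330,7,16)
    comp("restplates",440,640,-330,-90,55,82)
    comp("restfoot",430,640,-330,-90,4,13)
    comp("bottle",600,900,-20,200,60,230)
    comp("petri",600,800,-100,30,30,60)
E
```

```text
top sleeve 257 rect (array([460.3, 208.2]), array([89.3, 11.7]), 80.67) z [185.  190.9 195.6]
top bail 630 rect (array([469. , 206.6]), array([200.5,  36.1]), 82.66) z [181.8 189.8 194.8]
top rubbertop 68 rect (array([567.5, 268.1]), array([ 3.4, 63.8]), 81.09) z [127.7 135.9 141.5]
top rubbertop 38 rect (array([562.1, 109.1]), array([39.5,  7.5]), 2.17) z [127.3 133.1 141.5]
top rubbertop 700 rect (array([537.8, 195.1]), array([112.5,  34. ]), 81.4) z [127.4 132.2 137.7]
top cheek 191 rect (array([552.3, 274.2]), array([11.2, 85.4]), 80.88) z [164.3 168.7 172.5]
top cheek 180 rect (array([526.5, 118.6]), array([ 9.3, 86. ]), 81.18) z [164.4 169.1 174. ]
top cheek 60 rect (array([507.7, 296.6]), array([ 6.2, 43.8]), 80.96) z [164.6 170.3 175.7]
top cheek 31 rect (array([489.4, 108.2]), array([ 5.8, 23.4]), 86.52) z [164.4 169.4 175.1]
top sealfoot 967 rect (array([538.6, 194.8]), array([190.6, 151.4]), 81.69) z [ 7.4 11.5 15.5]
top sealfoot 382 rect (array([564.8, 203.4]), array([101.5,  34.2]), 76.7) z [ 7.7 11.6 15.6]
top sealfoot 1011 rect (array([494.3, 223.1]), array([149.6,  59
[... 1259 characters left out ...]
164.4 169.6 175. ]
scene sealfoot 758 rect (array([541. , 199.9]), array([208.4, 150.9]), 82.76) z [ 7.6 12.8 15.9]
scene restplates 75 rect (array([ 580. , -131.3]), array([14.5, 30.6]), 72.18) z [55.4 65.5 80.6]
scene restplates 75 rect (array([ 550.8, -120.1]), array([19.3, 29.3]), 76.78) z [56.2 65.  80.1]
scene restplates 184 rect (array([ 510.4, -284.2]), array([16.2, 61.7]), 69.98) z [55.3 65.  80.5]
scene restfoot 1673 rect (array([ 535.7, -201.8]), array([209.9, 125.8]), 71.61) z [ 4.4  9.3 12.8]
scene bottle 991 rect (array([801. , 140.8]), array([214. ,  69.3]), 46.88) z [ 61.8 116.9 199.7]
scene petri 384 rect (array([694.7, -39.2]), array([68.5, 60.2]), 60.77) z [31.  48.8 54.8]
```

step_arm:
  increments: "-40 -26 -3 8.5;-79 -52 -5 17;-119 -79 -7 25.5;-158 -105 -10 34;-198 -131 -12 42.5;-237 -157 -15 51;-277 -183 -17 59.5;-316 -210 -20 68;-356 -236 -22 76.5;-395 -262 -25 84.6;-395 -262 -25 84.6;-395 -262 -25 84.6"
  claw: -1
  squeeze: 15

```text
clock: 1.6
tcp_pos: [458.6, 207.6, 230.0]
orientation: [[0.151, 0.989, -0.002], [0.989, -0.151, 0.0], [0.0, -0.002, -1.0]]
ft_force: [0.3, -0.0, 0.1]
finger_gap: 94.1
finger_force: 0.0
```

step_arm:
  increments: "0 0 16 0;0 0 32 0;0 0 48 0;0 0 65 0;0 0 65 0;0 0 65 0"

```text
clock: 2.35
tcp_pos: [459.1, 208.3, 166.0]
orientation: [[0.149, 0.989, 0.001], [0.989, -0.149, 0.0], [0.001, 0.001, -1.0]]
ft_force: [-0.7, -1.3, 1.0]
finger_gap: 93.6
finger_force: 0.0
```

step_arm:
  increments: "0 0 0 0;0 0 0 0;0 0 0 0;0 0 0 0;0 0 0 0;0 0 0 0;0 0 0 0;0 0 0 0"
  claw: 1

```text
clock: 3.35
tcp_pos: [459.3, 207.5, 165.5]
orientation: [[0.151, 0.989, 0.0], [0.989, -0.151, 0.0], [0.0, 0.0, -1.0]]
ft_force: [0.1, 0.7, 0.1]
finger_gap: 17.4
finger_force: 1.5
```

```bash
python3 - <<'E'
from h import *
p,d,c=grab("scene"); cv2.imwrite("pics/s1.png",cv2.resize(p[120:260,170:350,::-1],None,fx=4,fy=4,interpolation=cv2.INTER_CUBIC))
o=ctrl.get_obs();print(o["tcp_pos"],o["ft_force"],o["finger_gap"],o["joint_positions"].round(1))
E
```

```text
[461.18474917 207.24362801 165.53067674] [ 7.0445648  -2.0112226  -5.51546463] 13.22051478099827 [16.4 11.3 98.4 -0.1 70.1 25.1]
```

View pics/s1.png

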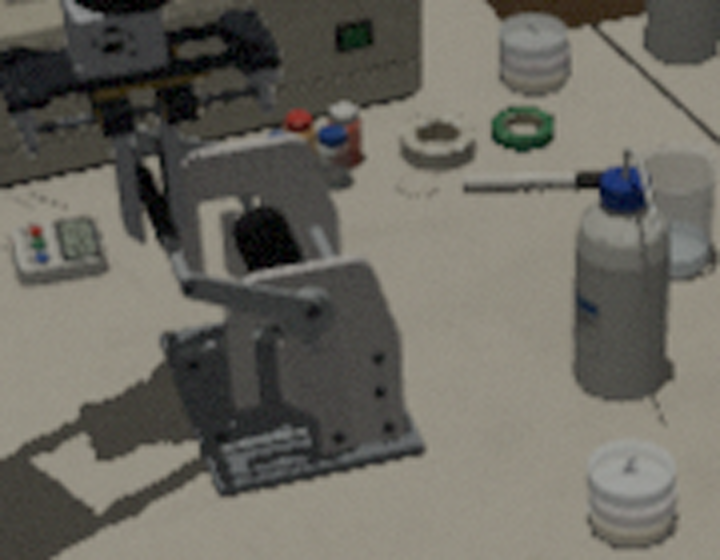

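step_arm:
  increments: "0 4 -6.5 0;0 8 -13.5 0;0 13 -19.5 0;0 18.5 -25 0;0 24.5 -30.5 0;0 30.5 -35 0;0 37 -39 0;0 44.5 -42.5 0;0 51.5 -45.5 0;0 59 -48 0;0 66.5 -49.5 0;0 74.5 -50.5 0;0 82.5 -50.5 0;0 90.5 -50 0;0 90.5 -50 0;0 90.5 -50 0"
  squeeze: 20

```text
clock: 5.4
tcp_pos: [549.5, 193.2, 217.5]
orientation: [[0.151, 0.989, 0.003], [0.989, -0.151, -0.001], [-0.0, 0.003, -1.0]]
ft_force: [-2.2, -2.3, 5.4]
finger_gap: 12.8
finger_force: 20.0
```

step_arm:
  increments: "0 7.5 0 0;0 15.5 2 0;0 23 4.5 0;0 30 7.5 0;0 37 11.5 0;0 43.5 15.5 0;0 49.5 20.5 0;0 55 26 0;0 60 32 0;0 65 38 0;0 69 45 0;0 73 52 0;0 76 59 0;0 78 66.5 0;0 79.5 74 0;0 80.5 82 0;0 80.5 88 0;0 80.5 93 0;0 80.5 93 0;0 80.5 93 0"

```text
clock: 7.9
tcp_pos: [629.8, 181.2, 121.8]
orientation: [[0.151, 0.989, 0.003], [0.989, -0.151, -0.001], [-0.0, 0.003, -1.0]]
ft_force: [0.0, -4.6, -0.7]
finger_gap: 13.3
finger_force: 20.0
```

step_arm:
  increments: "0 0 0 0;0 0 0 0;0 0 0 0;0 0 0 0;0 0 0 0;0 0 -15 0;0 0 -40 0;0 0 -70 0;0 0 -95 0;0 -30 -95 0;0 -60 -95 0;0 -90 -95 0;0 -90 -95 0;0 -90 -95 0"
  claw: -0.6

```text
clock: 9.65
tcp_pos: [540.6, 195.3, 218.4]
orientation: [[0.151, 0.989, 0.003], [0.989, -0.151, 0.0], [0.001, 0.003, -1.0]]
ft_force: [-0.1, 0.5, 0.2]
finger_gap: 75.3
finger_force: 0.0
```

```bash
python3 - <<'E'
from h import *
o=ctrl.get_obs();print(o["tcp_pos"],o["ft_force"],o["finger_gap"])
for n in("scene","top"):
    p,d,c=grab(n);W=pts(d,c);X,Y,Z=np.moveaxis(W,-1,0);p=p.astype(int)
    m=(p.max(-1)<60)&(X>560)&(X<700)&(Y>100)&(Y<260)&(Z>125)&(Z<165)
    k,l,st,_=cv2.connectedComponentsWithStats(m.astype(np.uint8))
    i=1+st[1:,4].argmax();P=W[l==i];print(n,"lever",st[i],P.mean(0),np.percentile(P[:,2],95))
    cv2.imwrite(f"pics/{n}2.png",p[:,:,::-1])
a=cv2.resize(cv2.imread("pics/scene2.png")[120:260,170:350],None,fx=3,fy=3,interpolation=cv2.INTER_CUBIC)
cv2.imwrite("pics/c2.png",a)
E
```

```text
[540.62823542 195.30498028 218.4400786 ] [-0.08511801  0.47319844  0.19266915] 75.33007650844944
scene lever [264 163  12  18  74] [627.96388075 180.91791645 152.91963078] 158.03752307395914
top lever [150 225  46  12 231] [627.28764995 176.5818355  150.82540448] 154.87265152439272[ WARN:0@1.727] global loadsave.cpp:1063 imwrite_ Unsupported depth image for selected encoder is fallbacked to CV_8U.
```

View pics/c2.png

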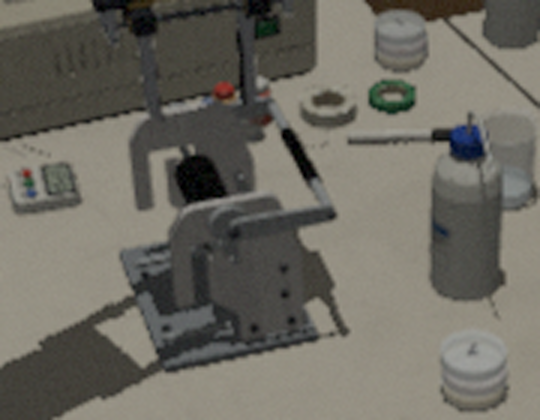

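step_arm:
  increments: "0 0 0 0;0 0 20 0;0 0 40 0;0 0 60 0;0 0 75 0;0 0 90 0;0 0 105 0;0 0 115 0;0 0 121.5 0;0 0 121.5 0;0 0 121.5 0"
  claw: -0.19

```text
clock: 11.12
tcp_pos: [539.8, 195.4, 96.4]
orientation: [[0.151, 0.989, 0.001], [0.989, -0.151, 0.0], [0.0, 0.001, -1.0]]
ft_force: [0.0, 0.2, -0.5]
finger_gap: 55.6
finger_force: 0.0
```

step_arm:
  increments: "0 0 0 0;0 0 0 0;0 0 0 0;0 0 0 0"
  claw: 1
  squeeze: 12

```text
clock: 11.62
tcp_pos: [540.0, 195.3, 96.4]
orientation: [[0.151, 0.989, 0.001], [0.989, -0.151, 0.0], [0.0, 0.001, -1.0]]
ft_force: [1.4, 0.2, 1.5]
finger_gap: 39.9
finger_force: 12.0
```

step_arm:
  increments: "0 0 0 0;0 0 0 0;0 0 -2 0;0 0 -4 0;0 0 -6 0;0 0 -8 0;0 0 -8 0;0 0 -8 0"
  squeeze: 40

```text
clock: 12.62
tcp_pos: [539.2, 195.3, 104.0]
orientation: [[0.151, 0.989, -0.0], [0.989, -0.151, 0.0], [0.0, -0.0, -1.0]]
ft_force: [0.3, -0.9, -2.6]
finger_gap: 39.5
finger_force: 40.0
```

step_arm:
  increments: "0 -5 -0.5 0;0 -10 -0.5 0;0 -15 -0.5 0;0 -20 -0.5 0;0 -25 -0.5 0;0 -30 -0.5 0;0 -30 -0.5 0;0 -30 -0.5 0"

```text
clock: 13.62
tcp_pos: [509.9, 199.8, 104.5]
orientation: [[0.151, 0.989, 0.0], [0.989, -0.151, 0.0], [0.0, 0.0, -1.0]]
ft_force: [0.2, 0.0, -3.5]
finger_gap: 39.1
finger_force: 40.0
```

```bash
python3 - <<'E'
from h import *
o=ctrl.get_obs();print(o["tcp_pos"],o["ft_force"],o["moment"],o["finger_gap"])
p,d,c=grab("scene");cv2.imwrite("pics/c3.png",cv2.resize(p[140:250,195:290,::-1],None,fx=6,fy=5,interpolation=cv2.INTER_CUBIC))
E
```

```text
[509.91615725 199.83696941 104.54728696] [ 0.2371192   0.019579   -3.47666673] [-0.05318992  0.00788553 -0.07194622] 39.06847740210648
```

View pics/c3.png

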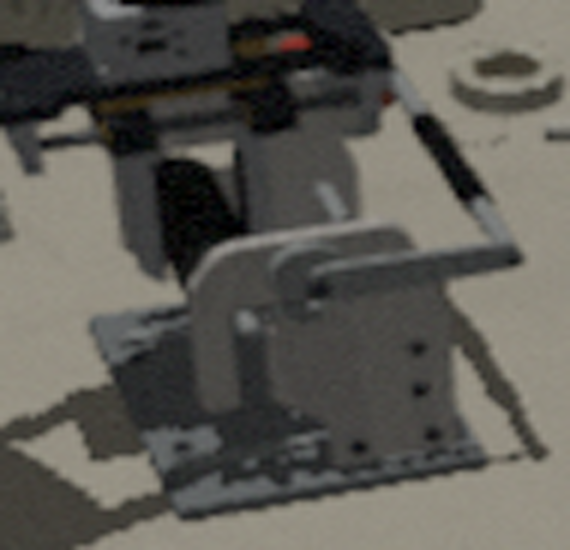

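step_arm:
  increments: "0 0 5 0;0 0 10 0;0 0 15 0;0 0 20 0;0 0 25 0;0 0 30 0;0 0 35 0;0 0 35 0"

```text
clock: 14.68
tcp_pos: [509.3, 199.7, 69.0]
orientation: [[0.151, 0.989, -0.001], [0.989, -0.151, -0.0], [-0.0, -0.001, -1.0]]
ft_force: [0.0, -0.1, -3.3]
finger_gap: 39.1
finger_force: 40.0
```

step_arm:
  increments: "0 0 6 0;0 0 12 0;0 0 18 0;0 0 24 0;0 0 29 0;0 0 35 0;0 0 35 0;0 0 35 0"

```text
clock: 15.68
tcp_pos: [509.8, 199.8, 34.5]
orientation: [[0.151, 0.989, 0.0], [0.989, -0.151, 0.0], [0.0, 0.0, -1.0]]
ft_force: [-0.3, -0.5, -2.4]
finger_gap: 39.4
finger_force: 40.0
```

step_arm:
  increments: "0 -10 0 0;0 -20 0 0;0 -30 0 0;0 -45 0 0;0 -60 0 0;0 -75 0 0;0 -90 0 0;0 -105 0 0;0 -120 0 0;0 -120 0 0;0 -120 0 0"

```text
clock: 17.05
tcp_pos: [391.9, 218.2, 34.7]
orientation: [[0.151, 0.989, 0.001], [0.989, -0.151, 0.0], [0.001, 0.001, -1.0]]
ft_force: [0.7, -0.0, -3.4]
finger_gap: 38.9
finger_force: 40.0
```

```bash
python3 - <<'E'
from h import *
o=ctrl.get_obs();print(o["tcp_pos"],o["ft_force"],o["joint_positions"].round(1))
p,d,c=grab("top");cv2.imwrite("pics/t4.png",p[140:360,80:430,::-1].repeat(2,0).repeat(2,1))
E
```

```text
[391.8863502  218.17769325  34.68558903] [ 0.65015441 -0.03305433 -3.37452733] [ 20.2  14.9 115.7  -0.   49.3  28.9]
```

View pics/t4.png

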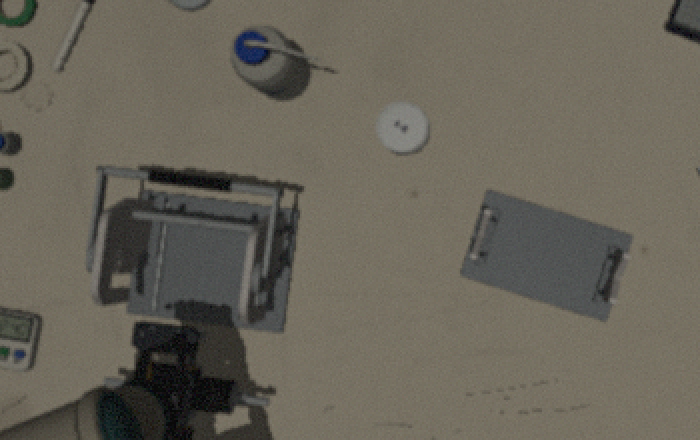

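step_arm:
  increments: "0 0 -20 0;0 -5 -50 0;0 -10 -80 0;0 -10 -110 0;-25 -10 -120 0;-55 -5 -120 1;-90 0 -120 2;-125 5 -120 3;-160 10 -120 4;-195 20 -120 5;-230 40 -120 6;-260 65 -120 7;-290 95 -120 8;-320 125 -120 9;-350 155 -120 10;-375 185 -120 10;-390 200 -120 10;-397 207 -120 10;-397 207 -120 10;-397 207 -120 10"

```text
clock: 19.6
tcp_pos: [534.9, -204.6, 154.5]
orientation: [[0.32, 0.948, -0.001], [0.948, -0.32, 0.001], [0.001, -0.001, -1.0]]
ft_force: [0.7, 0.3, -2.2]
finger_gap: 39.0
finger_force: 40.0
```

```bash
python3 - <<'E'
from h import *
o=ctrl.get_obs();print(o["clock"],o["tcp_pos"],o["ft_force"],o["moment"],o["finger_gap"],o["orientation"].round(3))
p,d,c=grab("scene");cv2.imwrite("pics/c5.png",cv2.resize(p[170:350,250:400,::-1],None,fx=4,fy=3.3,interpolation=cv2.INTER_CUBIC))
W=pts(d,c);X,Y,Z=np.moveaxis(W,-1,0)
m=(p.max(-1)<60)&(X>480)&(X<600)&(Y>-290)&(Y<-120)&(Z>140)&(Z<205)
P=W[m];print(len(P),cv2.minAreaRect(P[:,:2].astype(np.float32)),np.percentile(P[:,2],[5,50,95]))
E
```

```text
19.6 [ 534.87494848 -204.59415189  154.4859578 ] [ 0.7220424   0.27665829 -2.19369858] [-0.13193072  0.0844444   0.02858656] 38.95809139493137 [[ 0.32   0.948 -0.001]
 [ 0.948 -0.32   0.001]
 [ 0.001 -0.001 -1.   ]]
527 ((541.109619140625, -198.44369506835938), (127.96797180175781, 45.689064025878906), 60.84971618652344) [178.17350716 191.22265712 196.6145646 ]
```

View pics/c5.png

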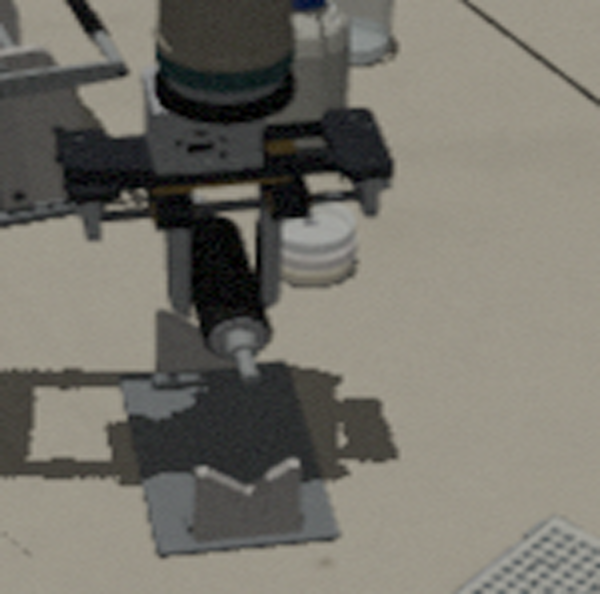

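step_arm:
  increments: "0 1 15 0;0 1 30 0;0 1 45 0;0 1 60 0;0 1 75 0;0 1 88 0;0 1 97 0;0 1 104 0;0 1 108 0;0 1 110 0;0 1 110 0"

```text
clock: 21.02
tcp_pos: [536.9, -206.1, 44.6]
orientation: [[0.32, 0.947, 0.0], [0.947, -0.32, -0.0], [0.0, 0.0, -1.0]]
ft_force: [0.3, 0.5, -3.7]
finger_gap: 39.4
finger_force: 40.0
```

```bash
python3 - <<'E'
from h import *
o=ctrl.get_obs();print(o["clock"],o["tcp_pos"],o["ft_force"],o["moment"],o["finger_gap"])
p,d,c=grab("scene");cv2.imwrite("pics/c6.png",cv2.resize(p[230:350,260:360,::-1],None,fx=5,fy=5,interpolation=cv2.INTER_CUBIC))
E
```

```text
21.025 [ 536.88803808 -206.14795939   44.59448945] [ 0.32592124  0.48502045 -3.70134668] [-0.01420884  0.09579648 -0.00098175] 39.40807296863087
```

View pics/c6.png

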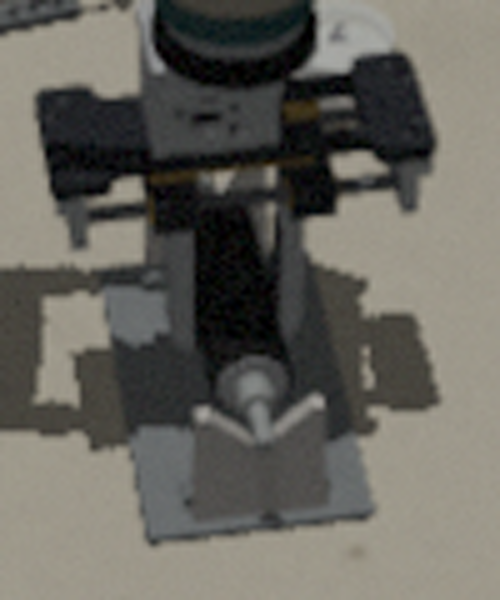

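step_arm:
  increments: "0 0 1 0;0 0 2 0;0 0 3 0;0 0 3 0;0 0 3 0"
  squeeze: 15

```text
clock: 21.7
tcp_pos: [536.9, -206.1, 42.0]
orientation: [[0.32, 0.947, 0.0], [0.947, -0.32, -0.0], [-0.0, 0.001, -1.0]]
ft_force: [-2.2, 1.9, 4.6]
finger_gap: 39.7
finger_force: 15.0
```

step_arm:
  increments: "0 0 0 0;0 0 0 0;0 0 0 0;0 0 0 0;0 0 0 0;0 0 -10 0;0 0 -30 0;0 0 -60 0;0 0 -90 0;0 0 -120 0;0 0 -150 0;0 0 -170 0;0 -40 -170 0;0 -80 -170 0;0 -120 -170 0;0 -150 -170 0;0 -150 -170 0"
  claw: -0.4

```text
clock: 23.82
tcp_pos: [393.2, -157.3, 212.4]
orientation: [[0.321, 0.947, 0.001], [0.947, -0.321, -0.001], [-0.0, 0.001, -1.0]]
ft_force: [0.6, -0.2, -0.0]
finger_gap: 65.9
finger_force: 0.0
```

```bash
python3 - <<'E'
from h import *
o=ctrl.get_obs();print(o["clock"],o["tcp_pos"],o["ft_force"],o["finger_gap"])
for n in("scene","top"):
    p,d,c=grab(n);W=pts(d,c);X,Y,Z=np.moveaxis(W,-1,0)
    m=(p.max(-1)<60)&(X>470)&(X<600)&(Y>-290)&(Y<-120)&(Z>65)&(Z<95)
    P=W[m];print(n,len(P),cv2.minAreaRect(P[:,:2].astype(np.float32)),np.percentile(P[:,2],[5,50,95]))
    q=p[150:350,190:420] if n=="scene" else p[130:330,80:430]
    cv2.imwrite(f"pics/f_{n}.png",cv2.resize(q[:,:,::-1],(400,360)))
cv2.imwrite("pics/f.png",np.hstack([cv2.imread("pics/f_scene.png"),cv2.imread("pics/f_top.png")]))
E
```

```text
23.825 [ 393.20072369 -157.32140849  212.38239796] [ 0.61526966 -0.21682701 -0.01053306] 65.93476336203659
scene 502 ((532.9962158203125, -214.62860107421875), (137.2127685546875, 39.09249496459961), 69.7347412109375) [68.47618241 78.44934302 84.02313387]
top 794 ((535.0471801757812, -204.82077026367188), (111.66886138916016, 38.50817108154297), 70.70430755615234) [68.42934855 76.96137466 82.41035852]
```

View pics/f.png

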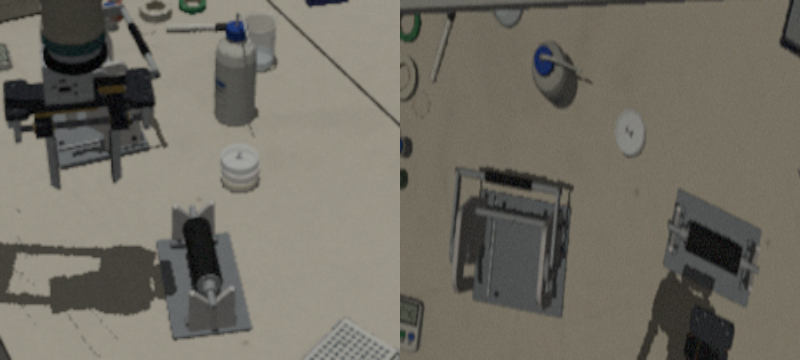

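The roller lies in both vees: the top view gives its centre at (535, -205), within about 1 mm of the rest's. Its top is about 80 mm up and its axle about 19° off. The lever is open, the bystanders have not moved, and the gripper is clear.

```bash
python3 -c "
from bench import ctrl
print(ctrl.close_job())"
```

```text
the job is handed in; nothing more can be done
None
```

The job is handed in: the cam lever is open at the back, the roller lies with both axle ends in the vees of the rest, and the bystanders look unmoved in the last pictures; the hand-in gave no verdict.

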